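# Still the swinging hanger hook and hang the press die on it

## Robot

A 6-joint arm with a two-finger parallel gripper is mounted at the origin on a cart in front of the work surface, level with it; the furniture and walls round the work are solid. World frame = base frame: x ahead of the robot, y to its left, z up, the work surface at z = 0. Lengths are in m, angles in rad, forces in N, time in s.
With the tool pointing down it reaches from about 0.375 to 0.975 m from the base axis. Payload 3.8 kg.
Tool frame: the origin (TCP) lies where the fingers leave the gripper's body, on its centre line; the fingertips stand 73 mm ahead of it and the grasp point (between the pads) lies 54 mm ahead of it; z points along the fingers, y is the line along which they close (so a half turn about z gives the same grasp; the last joint's range is limited). The gripper opens to 85 mm and grips with 20 to 120 N. Pads are 22 mm wide; open, the fingers measure 114 mm over their backs; the gripper's body (76 mm by 85 mm) begins 54 mm behind the grasp point. The pads swing forward as they close: fully open they stand 13 mm farther back than shut.
Start: joints at [1.163, 0.264, 1.604, -0, 1.274, -0.037], TCP at [0.245, 0.629, 0.304] pointing down, gripper open.
Joint ranges: [-2.63, 2.63], [-0.94, 2.18], [0.31, 2.57], [-1.31, 4.45], [0, 2.66], [-2.55, 2.55]. Speed limits (rad/s): [2.57, 2.57, 3.14, 3.14, 3.14, 3.14].

## Interface

Orientations are given as a rotation vector (axis times angle).
In Python, from workcell import read_state, viewer, bot gives the robot as it stands.
- The arm moves only by the tool jog_arm, never from a script. Its argument "increments" is a list that holds one entry, the list of rows, each a list of 7 numbers: the shift along the tool's x, y, z in units of 30 mm (1.0 is 30 mm), then the turn, a rotation vector about the tool's x, y, z in units of 6 degrees (1.0 is 6 degrees), then the opening, from -1 (shut) to 1 (fully open). A call has exactly 5 rows; each row shifts and turns the commanded pose from where the row before left it, along the tool's axes as they then stand; what a row does not reach is not made up. A row lasts 1/12 s, in which the tool goes at most 41.7 mm and 7.16 degrees, less where a joint would pass 70% of its speed; a pose out of reach is approached as far as the arm can. A call is refused whole if a number of a shift passes 1 or a number of a turn 1, either way. A call with a gripper value outside its range is refused whole. The fingers move at their own pace and stop on an object; "force" is the grip in N (left out, the last holds). Time passes only in rows, so rows that do not move let the fingers close, or fill a call up. It gives the time, the measured TCP pose, the force, the opening and the grip force at its end, in the units of the state.
- read_state(): the state, without advancing time (a new reading comes with each control period).
- viewer.read_camera(name): name is "side" or "top"; returns (picture, depth): 480x640x3 uint8, blue, green, red; 480x640 float32, m along the optical axis (not along the pixel's ray), 0 where there is no reading.
- viewer.camera_params(name): a dict with "fx", "fy", "cx", "cy" (pixels), "k1" (the pictures are not rectified: a ray, as slopes to the right and down, at radius r is drawn at 1 + k1 r^2 times it, then the intrinsics apply), "R" (3x3) and "t" (3): a world point X has camera coordinates R X + t. Camera axes: x right, y down, z forward; pixel columns grow to the right and rows downward; lengths in m; the calibration is good to about 2 mm. A picture is of the moment at which its call begins. camera_params takes no time and is no camera call.
- bot.finish_job(): hands the job in; it is judged then, once.
The state is a dict: "time": time; "q": joint angles; "joint_vel": joint speeds; "joint_torque": joint torques, N m; "tool_pos": TCP position; "tcp_rot": TCP orientation; "wrist_force": force on the tool from outside, world axes, zero at the start; "torque": the same for the moment, N m; "width": opening from 0.0 (shut) to 1.0 (fully open); "grip_force": force on a finger pad.
Only numpy, scipy, OpenCV 4.12 (cv2) and the standard library are available. Lean on these libraries where they do the work, as an engineer would, in place of code of your own. Each camera call takes 0.05 s, during which the arm holds its last target. There are 200 camera calls.

## Task

The hook on the swivel hanger is still swinging: stop it gently with a touch and keep touching until it is quite still. Then take the die plate out of its wooden rack, if you do not already have it, and hang it by its large eye on the hook, pushed back along the bar until the sliding sleeve is fully home against its shoulder. Do not knock the hook or ram the sleeve, leave the plate hanging quietly by itself and leave the other things where they are.

Things in the scene. Friction and masses are not known exactly. Their poses are not given: they have to be found in the camera images.
- stand: Swivel hanger, fixed to the table: green round foot 116 mm across, steel column 38 mm thick, 140 mm high. Origin: centre of the foot's underside, on the swivel axis; z up; its -x axis is the direction in which the hook bar points at rest.
- pivot (a point): Point on the swivel axis at the height of the hook bar's centre line, 160 mm above the table; axes of the stand. The hook's hub here is 46 mm wide and 36 mm high; a counterweight 60 mm across sits behind it, out to 125 mm from the axis.
- hook (a joint): Swing angle of the hook about the vertical swivel axis (rad), 0 at rest, positive anticlockwise from above (tip to the stand's -y), stops at +-0.6. A centring spring (0.5 N m/rad) makes it swing freely, period 1.25 s, from 0.18 to 0.27 rad out; almost undamped, it will not stop by itself. It feels like 0.5 kg at the tip and gives way sideways; meet it gently.
- hook_tip (a point): On the bar's centre line at its outer end, 200 mm from the swivel axis, below the upturned tip, whose top is 16 mm above the centre line. The bar is round, level, 10 mm thick. The point turns with the hook: x points along the bar to the swivel axis, z up.
- sleeve (a joint): Travel (m) of the sliding sleeve along the bar: 0 as found, grows towards the swivel axis, 0.012 = fully home on a firmly clamped shoulder ring. Brass, with a black rubber face 44 mm across towards the tip; moves at 2 N, stays where left; over 12 N spoils it. The shoulder's place differs from run to run and is not measured: as found, the face lies 67 to 93 mm from hook_tip.
- die: Die plate of the clay press: flat aluminium, 8 mm thick (x), 70 mm wide (y), 150 mm high (z), 0.15 to 0.31 kg, upright in the rack. Origin: centre of its bottom edge. Large eye (through-hole along x) 34 mm across, centre 80 mm above the bottom edge; a small 18 mm die opening 32 mm above it. The top 53 mm is plain and can be pinched from above.
- die_eye (a point): Centre of the plate's large eye; x along the hole, z towards the plate's top edge.
- rack: Wooden rack, fixed, 90 x 110 x 34 mm, with a 10 mm slot along its y in which the plate stands 22 mm deep (slot floor 12 mm above the table). Origin: centre of the underside.
- cup_3: Bystander: white handled cup, 80 mm high; origin at its underside.
- glaze_jar_c: Bystander: round jar, 62 mm across, 70 mm high; origin at its underside.
- stamp_1: Bystander: wooden stamp, 21 mm thick, 56 mm high; origin at its underside.
- stamp_2: Bystander: wooden stamp, 21 mm thick, 56 mm high; origin at its underside.
- test_tile_1: Bystander: flat test tile 62 x 32 x 7 mm; origin at its underside.
- pot_lid_1: Bystander: white pot lid 68 mm across, 41 mm high; origin at its underside.
There are look-alikes about, which are no part of the job. Several things have the shape of the die; the one meant has the colours described above.

How it is judged:
On the way, in this order (a step that is already met when the one before it is completed fails the run):
1. the hook is held still by a touch (over 0.1 N, below 0.08 rad/s) (velocity of joint hook between -0.08 and 0.08 rad/s and contact force between hook and anything else above 0.1 N), for 0.5 s.
2. the hook bar passes through the plate's eye (x of die_eye in the frame of hook_tip between 0.01 and 0.14 m and y of die_eye in the frame of hook_tip between -0.014 and 0.014 m and z of die_eye in the frame of hook_tip between -0.014 and 0.014 m), for 0.1 s.
At the end, for the whole second after the job is handed in: The plate hangs upright (within 0.15 rad) by its large eye on the hook bar (eye centre 6 to 17 mm below the bar, within 12 mm sideways), the sleeve pushed at least 10.8 of its 12 mm; plate released and slower than 0.06 m/s, hook slower than 0.3 rad/s (value of joint sleeve above 0.0108 m and x of die_eye in the frame of hook_tip between 0.055 and 0.125 m and y of die_eye in the frame of hook_tip between -0.012 and 0.012 m and z of die_eye in the frame of hook_tip between -0.017 and -0.006 m and velocity of joint hook between -0.3 and 0.3 rad/s and angle between die's own z axis and vertical below 0.15 rad and linear speed of die below 0.06 m/s and contact force between die and the fingers below 0.05 N); the robot touches nothing.
It fails at once if the hook (with its sleeve) is knocked or forced: over 40 N (contact force between hook and anything else above 40 N).
It fails at once if the sleeve is rammed against its shoulder: over 12 N (contact force between sleeve and anything else above 12 N).
It fails at once if a bystander is moved over 25 mm (distance of any of cup_3, glaze_jar_c, stamp_1, stamp_2, test_tile_1, pot_lid_1 from where it was at the start of the episode above 0.025 m).
It also fails if it takes over 72 s, if anything falls off the work surface, if the arm or the gripper's body presses on something with over 40 N, if the wrist force passes 120 N, or if a joint passes its speed limit or range.

## Working session

There is one attempt and no reset: what is moved stays moved. The work goes in short steps, Python scripts to look and compute and a tool call to move; the robot and the scene stay as the last step left them, time stands still between calls to the robot, and variables do not carry over. Pictures are saved under pics/ and viewed, at most 10 in all, crops included, and the job is handed in when it is done.

Besides the shell and the picture viewer there is one more tool, called after ">>>" in YAML: its name, and indented under it one key for each argument. jog_arm: Moves the arm, as the interface text tells. Its arguments: {"type":"object","properties":{"increments":{"type":"array","items":{"type":"array","items":{"type":"array","items":{"type":"number"}}}},"force":{"type":"number"}},"required":["increments"]}

```bash
mkdir -p pics; ls
cat > h.py <<'E'
import numpy as np, cv2
from workcell import read_state, viewer, bot
def undist(c,px):
    K=np.array([[c['fx'],0,c['cx']],[0,c['fy'],c['cy']],[0,0,1.]])
    return cv2.undistortPoints(np.float64(px).reshape(-1,1,2),K,np.array([c['k1'],0,0,0,0.])).reshape(-1,2)
def cloud(name):
    im,d=viewer.read_camera(name); c=viewer.camera_params(name)
    v,u=np.mgrid[:480,:640]
    s=undist(c,np.stack([u,v],-1).reshape(-1,2))
    P=np.c_[s,np.ones(len(s))]*d.reshape(-1,1)
    W=(P-np.array(c['t']))@np.array(c['R'])
    W[d.reshape(-1)==0]=np.nan
    return im,W.reshape(480,640,3)
E
python3 - <<'E'
from h import *
s=read_state(); print(s['time'],s['tool_pos'],s['tcp_rot'],s['width'])
for n in('side','top'):
    im,W=cloud(n); cv2.imwrite(f'pics/{n}0.png',im); np.save(f'{n}0.npy',W)
    c=viewer.camera_params(n); print(n,-np.array(c['R']).T@np.array(c['t']),np.array(c['R'])[2],c['fx'],c['k1'])
E
```

```text
pics
0.0 [0.24438871 0.62861698 0.30256249] [-0.57904411 -3.08727014  0.0033532 ] 0.9989562758009728
side [1.13295721 0.13347976 0.88670821] [-0.5869131  -0.16413798 -0.79283777] 509.03417083749946 -0.12138981913143704
top [ 0.41268075 -0.01847277  1.34138805] [ 0.12890618  0.00623949 -0.99163716] 569.5629396882722 -0.058307872770167295
```

View pics/side0.png

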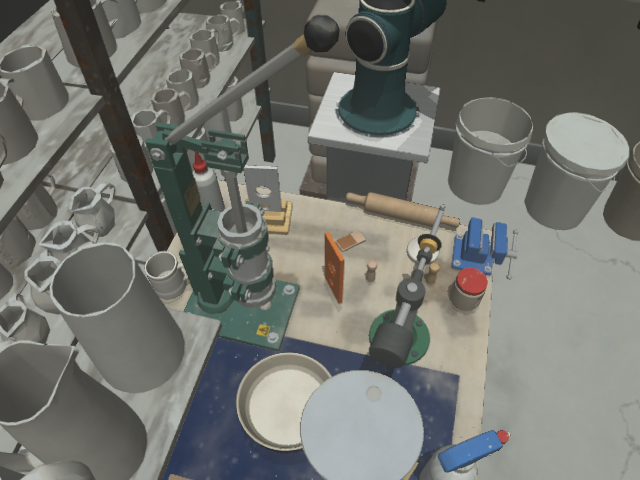

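View pics/top0.png

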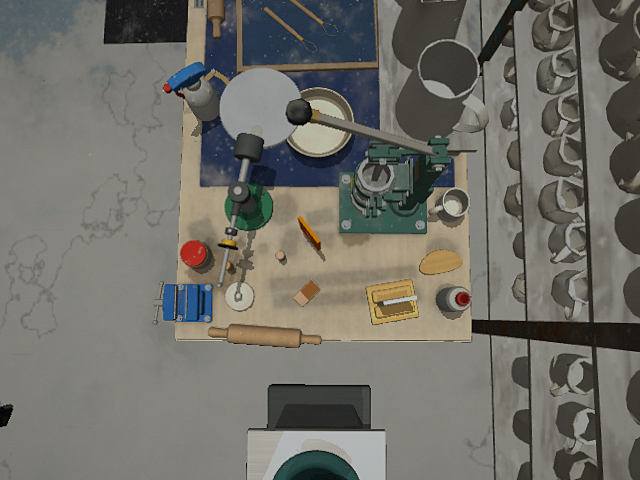

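Candidates for the die, top-view pixels:
- Grey plate in the yellow wooden rack, (398,300). The side view shows it at (262,185).
- Orange plate, (309,233). This is a look-alike in the wrong colour.

I choose the grey one and will check it in a crop. The hook stand foot is at top (248,207), with the bar tip at about (221,285).

```bash
cat > m1.py <<'E'
from h import *
W=np.load('top0.npy'); im=cv2.imread('pics/top0.png')
def reg(u0,u1,v0,v1,z0,z1):
    P=W[v0:v1,u0:u1].reshape(-1,3); return P[(P[:,2]>z0)&(P[:,2]<z1)]
# rack & die
R=reg(355,430,270,335,.02,.045); Dp=reg(355,430,270,335,.09,.2)
for n,P in(('rack',R),('die',Dp)):
    b=cv2.minAreaRect(np.float32(P[:,:2])); print(n,len(P),np.nanmedian(P,0).round(3),np.round(b[0],4),np.round(b[1],4),round(b[2],1),P[:,2].max().round(3))
# foot
hsv=cv2.cvtColor(im,cv2.COLOR_BGR2HSV)
m=(hsv[...,0]>60)&(hsv[...,0]<95)&(hsv[...,1]>120); m[:, 300:]=0; m[:170]=0;m[250:]=0;m[:,:210]=0
P=W[m]; P=P[(P[:,2]<.03)]; 
(c,r)=cv2.minEnclosingCircle(np.float32(P[:,:2])); print('foot',len(P),np.round(c,4),round(r,4),np.median(P[:,2]).round(3))
# swing frames
import time
for k in range(14):
    t=read_state()['time']; i2,W=cloud('top')
    P=W[180:320,190:290].reshape(-1,3); P=P[(P[:,2]>.145)&(P[:,2]<.185)]
    d=np.hypot(*(P[:,:2]-c).T); Q=P[(d>.05)&(d<.21)]
    f=Q[d[(d>.05)&(d<.21)]>.135] 
    e=f[:,:2].mean(0)-c; 
    print(round(t,3),len(Q),len(f),round(float(np.arctan2(e[1],-e[0])),4),d[d<.22].max().round(3),Q[:,2].mean().round(3), 'loc',np.median(f,0).round(3))
S=np.load('side0.npy')
si=cv2.imread('pics/side0.png')
cv2.imwrite('pics/crop.png',np.hstack([cv2.resize(si[150:250,220:320],(400,400),interpolation=2),cv2.resize(cv2.imread('pics/top0.png')[260:340,350:430],(400,400),interpolation=2)]))
E
python3 m1.py
```

```text
rack 868 [ 0.444 -0.176  0.034] [ 0.4392 -0.1771] [0.0713 0.0914] 9.9 0.044
die 146 [ 0.444 -0.171  0.162] [ 0.4445 -0.1744] [0.0079 0.0703] 9.9 0.168
foot 1015 [0.6686 0.1618] 0.0577 0.012
0.1 516 163 0.1994 0.204 0.168 loc [0.502 0.195 0.164]
0.15 517 161 0.1984 0.204 0.167 loc [0.502 0.196 0.164]
0.2 512 160 0.1849 0.204 0.168 loc [0.502 0.193 0.164]
0.25 515 162 0.1597 0.203 0.168 loc [0.502 0.189 0.164]
0.3 518 162 0.1246 0.204 0.167 loc [0.5   0.183 0.164]
0.35 521 161 0.0812 0.203 0.167 loc [0.5   0.175 0.164]
0.4 515 162 0.0337 0.202 0.167 loc [0.5   0.167 0.164]
0.45 506 160 -0.0201 0.203 0.167 loc [0.5   0.158 0.164]
0.5 517 159 -0.0651 0.203 0.168 loc [0.5   0.15  0.164]
0.55 514 158 -0.1089 0.203 0.167 loc [0.5   0.143 0.164]
0.6 521 156 -0.1459 0.203 0.167 loc [0.501 0.137 0.164]
0.65 523 157 -0.1736 0.203 0.168 loc [0.502 0.133 0.164]
0.7 514 157 -0.1901 0.204 0.167 loc [0.502 0.13  0.164]
0.75 508 156 -0.1942 0.203 0.167 loc [0.502 0.129 0.165]
```

View pics/crop.png

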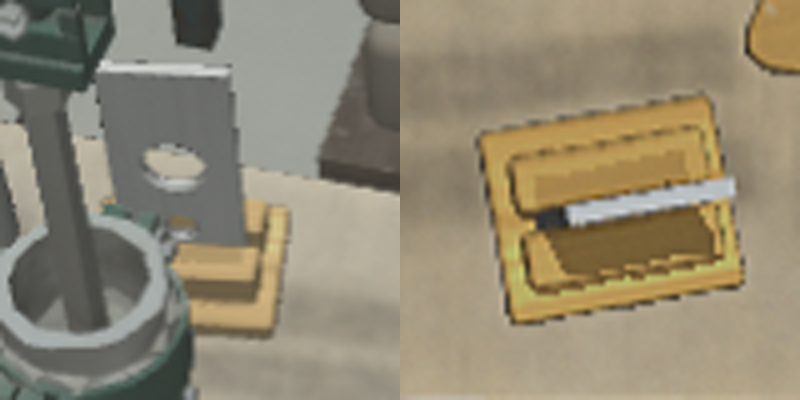

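The crop shows the grey aluminium plate, large eye and small opening both visible, upright in the wooden rack. It is the one meant. It measures as 8 x 70 mm with its top at z 0.162, all as expected. The hook swings ±0.197 rad about roughly 0.

```bash
cat > plan.py <<'E'
import sys
from h import *
from scipy.spatial.transform import Rotation as Ro
def plan(target,yaw,n,grip=-1,dec=2):
    """n rows from the present pose to target pointing down, tool y at yaw (deg)"""
    s=read_state(); p=np.array(s['tool_pos']); R=Ro.from_rotvec(s['tcp_rot'])
    y=np.array([np.cos(np.radians(yaw)),np.sin(np.radians(yaw)),0]); z=np.array([0,0,-1.]); x=np.cross(y,z)
    T=Ro.from_matrix(np.c_[x,y,z]); rows=[]
    for k in range(n):
        sh=R.inv().apply((np.array(target)-p)/(n-k))/.03
        tr=(R.inv()*T).as_rotvec()/(n-k)/np.radians(6)
        sh=np.round(np.clip(sh,-1,1),dec);tr=np.round(np.clip(tr,-1,1),dec)
        rows.append([*map(float,sh),*map(float,tr),grip]); p=p+R.apply(sh*.03); R=R*Ro.from_rotvec(tr*np.radians(6))
    for i in range(0,n,5): print(rows[i:i+5])
    print('end',p.round(4))
if __name__=='__main__':
    a=sys.argv; s=read_state(); print(round(s['time'],2),s['tool_pos'].round(4),s['wrist_force'].round(2),s['width'])
    plan([float(v) for v in a[1].split(',')],float(a[2]),int(a[3]),float(a[4]) if len(a)>4 else -1)
E
python3 plan.py .49,.25,.215 9.9 20
```

```text
0.8 [0.2446 0.6292 0.3039] [-0.02  0.59  0.3 ] 1.0020841425160874
[[-0.61, -0.44, 0.15, 0.0, -0.0, 0.49, -1], [-0.63, -0.41, 0.15, 0.0, -0.0, 0.49, -1], [-0.65, -0.38, 0.15, 0.0, -0.0, 0.49, -1], [-0.67, -0.34, 0.15, 0.0, -0.0, 0.49, -1], [-0.69, -0.31, 0.15, 0.0, -0.0, 0.49, -1]]
[[-0.7, -0.27, 0.15, 0.0, -0.0, 0.49, -1], [-0.72, -0.23, 0.15, 0.0, -0.0, 0.49, -1], [-0.73, -0.2, 0.15, 0.0, -0.0, 0.49, -1], [-0.73, -0.16, 0.15, 0.0, -0.0, 0.49, -1], [-0.74, -0.12, 0.15, 0.0, -0.0, 0.49, -1]]
[[-0.75, -0.08, 0.15, 0.0, -0.0, 0.49, -1], [-0.75, -0.05, 0.15, 0.0, -0.0, 0.49, -1], [-0.75, -0.01, 0.15, 0.0, -0.0, 0.49, -1], [-0.75, 0.03, 0.14, 0.0, -0.0, 0.49, -1], [-0.75, 0.07, 0.15, 0.0, -0.0, 0.49, -1]]
[[-0.75, 0.11, 0.14, 0.0, -0.0, 0.49, -1], [-0.74, 0.15, 0.15, 0.0, -0.0, 0.49, -1], [-0.73, 0.18, 0.14, 0.0, -0.0, 0.49, -1], [-0.72, 0.22, 0.15, 0.0, -0.0, 0.49, -1], [-0.71, 0.26, 0.14, 0.0, -0.0, 0.5, -1]]
end [0.4901 0.2499 0.2151]
```

>>> jog_arm:
  increments:
    - [[-0.61,-0.44,0.15,0,0,0.49,-1],[-0.63,-0.41,0.15,0,0,0.49,-1],[-0.65,-0.38,0.15,0,0,0.49,-1],[-0.67,-0.34,0.15,0,0,0.49,-1],[-0.69,-0.31,0.15,0,0,0.49,-1]]

```text
time: 1.22
tool_pos: [0.3062, 0.5334, 0.2812]
tcp_rot: [0.973, 2.987, 0.0]
wrist_force: [0.4, 0.0, 0.1]
width: 0.296
grip_force: 0.0
```

>>> jog_arm:
  increments:
    - [[-0.7,-0.27,0.15,0,0,0.49,-1],[-0.72,-0.23,0.15,0,0,0.49,-1],[-0.73,-0.2,0.15,0,0,0.49,-1],[-0.73,-0.16,0.15,0,0,0.49,-1],[-0.74,-0.12,0.15,0,0,0.49,-1]]

```text
time: 1.63
tool_pos: [0.3678, 0.4387, 0.2589]
tcp_rot: [1.347, 2.838, 0.001]
wrist_force: [0.3, -0.7, 0.2]
width: 0.001
grip_force: 0.0
```

>>> jog_arm:
  increments:
    - [[-0.75,-0.08,0.15,0,0,0.49,-1],[-0.75,-0.05,0.15,0,0,0.49,-1],[-0.75,-0.01,0.15,0,0,0.49,-1],[-0.75,0.03,0.14,0,0,0.49,-1],[-0.75,0.07,0.15,0,0,0.49,-1]]

```text
time: 2.05
tool_pos: [0.4291, 0.344, 0.2368]
tcp_rot: [1.699, 2.642, 0.001]
wrist_force: [0.2, 0.2, 0.4]
width: 0.003
grip_force: 0.0
```

>>> jog_arm:
  increments:
    - [[-0.75,0.11,0.14,0,0,0.49,-1],[-0.74,0.15,0.15,0,0,0.49,-1],[-0.73,0.18,0.14,0,0,0.49,-1],[-0.72,0.22,0.15,0,0,0.49,-1],[-0.71,0.26,0.14,0,0,0.5,-1]]

```text
time: 2.47
tool_pos: [0.4906, 0.2489, 0.2151]
tcp_rot: [2.025, 2.402, 0.001]
wrist_force: [0.6, -0.8, 0.3]
width: 0.0
grip_force: 0.0
```

```bash
cat > hk.py <<'E'
from h import *
def ang(n=1,zs=(.145,.185)):
    c=np.array([.6686,.1618]); out=[]
    for k in range(n):
        t=read_state()['time']; im,W=cloud('top'); P=W[180:320,190:290].reshape(-1,3); P=P[(P[:,2]>zs[0])&(P[:,2]<zs[1])]
        e=P[:,:2]-c; d=np.hypot(*e.T); a=np.arctan2(e[:,1],-e[:,0])
        f=a[(d>.09)&(d<.15)]      # nearer the sleeve, away from the fingers
        out.append((round(t,3),round(float(np.median(f)),3),len(f)))
    return im,W,out
if __name__=='__main__':
    import sys
    im,W,o=ang(int(sys.argv[1]),(.15,.19)); s=read_state(); print(s['tool_pos'].round(4),s['tcp_rot'].round(3),s['wrist_force'].round(2))
    print(o)
    if len(sys.argv)>2: cv2.imwrite('pics/'+sys.argv[2],im); np.save('last.npy',W)
E
python3 hk.py 2 t1.png; python3 plan.py .49,.22,.215 9.9 5
```

```text
[0.4911 0.2475 0.2145] [ 2.026e+00  2.400e+00 -2.000e-03] [-0.16  0.11  0.32]
[(2.467, 0.142, 258), (2.517, 0.164, 254)]
2.57 [0.4911 0.2475 0.2145] [-0.16  0.11  0.32] 0.0020112328747302153
[[-0.18, -0.04, -0.0, -0.0, 0.0, -0.01, -1], [-0.18, -0.04, -0.0, -0.0, 0.0, -0.01, -1], [-0.18, -0.04, -0.01, -0.0, 0.0, -0.01, -1], [-0.18, -0.04, -0.0, -0.0, 0.01, -0.0, -1], [-0.18, -0.03, -0.01, -0.01, 0.0, -0.01, -1]]
end [0.4901 0.2199 0.2151]
```

>>> jog_arm:
  increments:
    - [[-0.11,-0.02,0,0,0,0,-1],[-0.11,-0.02,0,0,0,0,-1],[-0.11,-0.02,0,0,0,0,-1],[-0.11,-0.02,0,0,0,0,-1],[-0.11,-0.02,0,0,0,0,-1]]

```text
time: 2.98
tool_pos: [0.4896, 0.2334, 0.2153]
tcp_rot: [2.02, 2.406, 0.001]
wrist_force: [-0.8, -0.1, -0.0]
width: -0.003
grip_force: 0.0
```

>>> jog_arm:
  increments:
    - [[-0.11,-0.02,0,0,0,0,-1],[-0.11,-0.02,0,0,0,0,-1],[-0.11,-0.02,0,0,0,0,-1],[-0.11,-0.02,0,0,0,0,-1],[-0.11,-0.02,0,0,0,0,-1]]

```text
time: 3.4
tool_pos: [0.4898, 0.216, 0.2151]
tcp_rot: [2.022, 2.405, 0.0]
wrist_force: [-1.6, -0.1, -0.3]
width: -0.001
grip_force: 0.0
```

>>> jog_arm:
  increments:
    - [[-0.02,-0.004,0,0,0,0,-1],[-0.02,-0.004,0,0,0,0,-1],[-0.02,-0.004,0,0,0,0,-1],[-0.02,-0.004,0,0,0,0,-1],[-0.02,-0.004,0,0,0,0,-1]]

```text
time: 3.82
tool_pos: [0.4898, 0.2133, 0.2151]
tcp_rot: [-2.021, -2.405, -0.0]
wrist_force: [0.1, -1.0, 0.2]
width: 0.002
grip_force: 0.0
```

>>> jog_arm:
  increments:
    - [[-0.02,-0.004,0,0,0,0,-1],[-0.02,-0.004,0,0,0,0,-1],[-0.02,-0.004,0,0,0,0,-1],[-0.02,-0.004,0,0,0,0,-1],[-0.02,-0.004,0,0,0,0,-1]]

```text
time: 4.23
tool_pos: [0.4897, 0.2102, 0.2151]
tcp_rot: [-2.022, -2.405, -0.0]
wrist_force: [0.0, -0.1, -0.8]
width: -0.001
grip_force: 0.0
```

>>> jog_arm:
  increments:
    - [[-0.02,-0.004,0,0,0,0,-1],[-0.02,-0.004,0,0,0,0,-1],[-0.02,-0.004,0,0,0,0,-1],[-0.02,-0.004,0,0,0,0,-1],[-0.02,-0.004,0,0,0,0,-1]]

```text
time: 4.65
tool_pos: [0.4896, 0.2071, 0.2151]
tcp_rot: [2.022, 2.405, 0.0]
wrist_force: [-0.0, -1.3, -0.6]
width: -0.004
grip_force: 0.0
```

>>> jog_arm:
  increments:
    - [[-0.02,-0.004,0,0,0,0,-1],[-0.02,-0.004,0,0,0,0,-1],[-0.02,-0.004,0,0,0,0,-1],[-0.02,-0.004,0,0,0,0,-1],[-0.02,-0.004,0,0,0,0,-1]]

```text
time: 5.07
tool_pos: [0.4895, 0.2041, 0.2151]
tcp_rot: [2.022, 2.405, 0.0]
wrist_force: [-0.7, 0.2, -0.5]
width: -0.0
grip_force: 0.0
```

```bash
python3 hk.py 13
```

```text
[0.4895 0.2041 0.2151] [-2.022 -2.405  0.   ] [-0.54  0.8   0.03]
[(5.067, 0.104, 254), (5.117, 0.08, 255), (5.167, 0.046, 256), (5.217, 0.009, 252), (5.267, -0.024, 263), (5.317, -0.059, 261), (5.367, -0.088, 260), (5.417, -0.113, 259), (5.467, -0.13, 258), (5.517, -0.14, 260), (5.567, -0.14, 260), (5.617, -0.133, 256), (5.667, -0.112, 259)]
```

>>> jog_arm:
  increments:
    - [[-0.03,-0.005,0,0,0,0,-1],[-0.03,-0.005,0,0,0,0,-1],[-0.03,-0.005,0,0,0,0,-1],[-0.03,-0.005,0,0,0,0,-1],[-0.03,-0.005,0,0,0,0,-1]]

```text
time: 6.13
tool_pos: [0.4896, 0.1995, 0.2151]
tcp_rot: [-2.022, -2.405, -0.0]
wrist_force: [-0.1, -0.8, -0.5]
width: -0.003
grip_force: 0.0
```

>>> jog_arm:
  increments:
    - [[-0.03,-0.005,0,0,0,0,-1],[-0.03,-0.005,0,0,0,0,-1],[-0.03,-0.005,0,0,0,0,-1],[-0.03,-0.005,0,0,0,0,-1],[-0.03,-0.005,0,0,0,0,-1]]

```text
time: 6.55
tool_pos: [0.4896, 0.1949, 0.2151]
tcp_rot: [2.022, 2.405, -0.0]
wrist_force: [-0.0, -0.0, -0.8]
width: -0.0
grip_force: 0.0
```

>>> jog_arm:
  increments:
    - [[-0.03,-0.005,0,0,0,0,-1],[-0.03,-0.005,0,0,0,0,-1],[-0.03,-0.005,0,0,0,0,-1],[-0.03,-0.005,0,0,0,0,-1],[-0.03,-0.005,0,0,0,0,-1]]

```text
time: 6.97
tool_pos: [0.4896, 0.1903, 0.2151]
tcp_rot: [2.022, 2.405, 0.0]
wrist_force: [0.7, -0.4, 0.4]
width: -0.002
grip_force: 0.0
```

>>> jog_arm:
  increments:
    - [[-0.03,-0.005,0,0,0,0,-1],[-0.03,-0.005,0,0,0,0,-1],[-0.03,-0.005,0,0,0,0,-1],[-0.03,-0.005,0,0,0,0,-1],[-0.03,-0.005,0,0,0,0,-1]]

```text
time: 7.38
tool_pos: [0.4896, 0.1857, 0.215]
tcp_rot: [2.022, 2.405, -0.0]
wrist_force: [0.4, -0.5, 0.1]
width: -0.001
grip_force: 0.0
```

>>> jog_arm:
  increments:
    - [[-0.03,-0.005,0,0,0,0,-1],[-0.03,-0.005,0,0,0,0,-1],[-0.03,-0.005,0,0,0,0,-1],[-0.03,-0.005,0,0,0,0,-1],[-0.03,-0.005,0,0,0,0,-1]]

```text
time: 7.8
tool_pos: [0.4897, 0.1812, 0.2151]
tcp_rot: [-2.022, -2.405, -0.0]
wrist_force: [-0.8, 0.6, -0.0]
width: -0.002
grip_force: 0.0
```

>>> jog_arm:
  increments:
    - [[-0.03,-0.005,0,0,0,0,-1],[-0.03,-0.005,0,0,0,0,-1],[-0.03,-0.005,0,0,0,0,-1],[-0.03,-0.005,0,0,0,0,-1],[-0.03,-0.005,0,0,0,0,-1]]

```text
time: 8.22
tool_pos: [0.4897, 0.1766, 0.2151]
tcp_rot: [2.022, 2.405, -0.0]
wrist_force: [0.2, 0.5, -0.1]
width: 0.001
grip_force: 0.0
```

>>> jog_arm:
  increments:
    - [[-0.03,-0.005,0,0,0,0,-1],[-0.03,-0.005,0,0,0,0,-1],[-0.03,-0.005,0,0,0,0,-1],[-0.03,-0.005,0,0,0,0,-1],[-0.03,-0.005,0,0,0,0,-1]]

```text
time: 8.63
tool_pos: [0.4898, 0.1721, 0.2151]
tcp_rot: [2.021, 2.405, -0.0]
wrist_force: [0.4, -0.2, 1.0]
width: -0.001
grip_force: 0.2
```

>>> jog_arm:
  increments:
    - [[-0.03,-0.005,0,0,0,0,-1],[-0.03,-0.005,0,0,0,0,-1],[-0.03,-0.005,0,0,0,0,-1],[-0.03,-0.005,0,0,0,0,-1],[-0.03,-0.005,0,0,0,0,-1]]

```text
time: 9.05
tool_pos: [0.4898, 0.1675, 0.2151]
tcp_rot: [2.022, 2.405, 0.0]
wrist_force: [-0.0, 0.4, -0.7]
width: 0.002
grip_force: 0.1
```

>>> jog_arm:
  increments:
    - [[-0.03,-0.005,0,0,0,0,-1],[-0.03,-0.005,0,0,0,0,-1],[-0.03,-0.005,0,0,0,0,-1],[-0.03,-0.005,0,0,0,0,-1],[-0.03,-0.005,0,0,0,0,-1]]

```text
time: 9.47
tool_pos: [0.4898, 0.163, 0.2151]
tcp_rot: [2.022, 2.405, 0.0]
wrist_force: [-0.3, 0.4, -0.3]
width: -0.002
grip_force: 0.1
```

```bash
python3 hk.py 12 t2.png
```

```text
[0.4898 0.1631 0.2151] [-2.022 -2.405  0.   ] [ 0.18  0.39 -0.41]
[(9.467, -0.186, 61), (9.517, -0.197, 62), (9.567, -0.191, 61), (9.617, -0.189, 61), (9.667, -0.193, 60), (9.717, -0.19, 59), (9.767, -0.186, 60), (9.817, -0.184, 60), (9.867, -0.187, 59), (9.917, -0.183, 63), (9.967, -0.189, 59), (10.017, -0.185, 63)]
```

>>> jog_arm:
  increments:
    - [[0,0,0,0,0,0,-1],[0,0,0,0,0,0,-1],[0,0,0,0,0,0,-1],[0,0,0,0,0,0,-1],[0,0,0,0,0,0,-1]]

```text
time: 10.48
tool_pos: [0.4898, 0.1631, 0.2151]
tcp_rot: [-2.022, -2.405, 0.0]
wrist_force: [0.2, -0.7, 0.7]
width: 0.003
grip_force: 0.1
```

>>> jog_arm:
  increments:
    - [[0,0,0,0,0,0,-1],[0,0,0,0,0,0,-1],[0,0,0,0,0,0,-1],[0,0,0,0,0,0,-1],[0,0,0,0,0,0,-1]]

```text
time: 10.9
tool_pos: [0.4898, 0.163, 0.2151]
tcp_rot: [2.022, 2.405, -0.0]
wrist_force: [-0.4, 0.1, 0.4]
width: 0.001
grip_force: 0.1
```

Run:
```python
from h import *
im,W=cloud('side'); cv2.imwrite('pics/s2.png',cv2.resize(im[190:370,340:520],(600,600)))
```

```text
(no output)
```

View pics/s2.png

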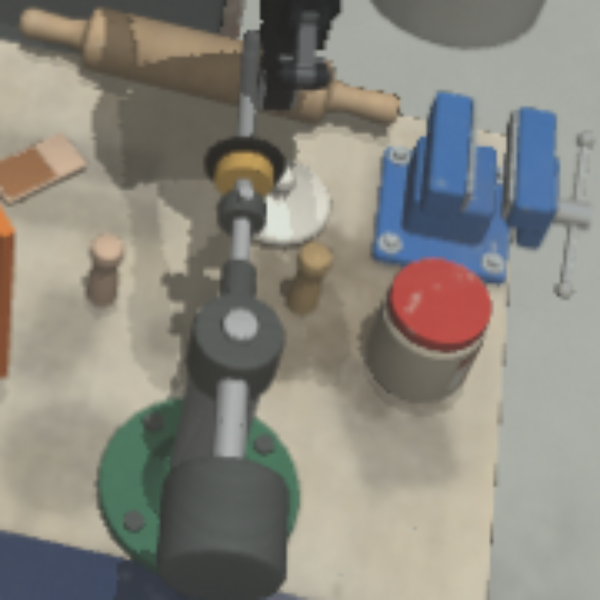

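>>> jog_arm:
  increments:
    - [[0.027,0.005,0,0,0,0,-1],[0.027,0.005,0,0,0,0,-1],[0.027,0.005,0,0,0,0,-1],[0.027,0.005,0,0,0,0,-1],[0.027,0.005,0,0,0,0,-1]]

```text
time: 11.37
tool_pos: [0.4898, 0.1673, 0.215]
tcp_rot: [-2.021, -2.405, 0.0]
wrist_force: [-0.8, 0.5, 0.2]
width: 0.001
grip_force: 0.1
```

>>> jog_arm:
  increments:
    - [[0.027,0.005,0,0,0,0,-1],[0.027,0.005,0,0,0,0,-1],[0.027,0.005,0,0,0,0,-1],[0.027,0.005,0,0,0,0,-1],[0.027,0.005,0,0,0,0,-1]]

```text
time: 11.78
tool_pos: [0.4899, 0.1714, 0.2151]
tcp_rot: [2.022, 2.405, -0.0]
wrist_force: [0.1, 1.0, -1.2]
width: 0.001
grip_force: 0.1
```

>>> jog_arm:
  increments:
    - [[0.027,0.005,0,0,0,0,-1],[0.027,0.005,0,0,0,0,-1],[0.027,0.005,0,0,0,0,-1],[0.027,0.005,0,0,0,0,-1],[0.027,0.005,0,0,0,0,-1]]

```text
time: 12.2
tool_pos: [0.49, 0.1755, 0.2151]
tcp_rot: [2.021, 2.405, 0.0]
wrist_force: [-0.0, 0.6, 0.2]
width: -0.003
grip_force: 0.0
```

>>> jog_arm:
  increments:
    - [[0.027,0.005,0,0,0,0,-1],[0.027,0.005,0,0,0,0,-1],[0.027,0.005,0,0,0,0,-1],[0.027,0.005,0,0,0,0,-1],[0.027,0.005,0,0,0,0,-1]]

```text
time: 12.62
tool_pos: [0.49, 0.1796, 0.2151]
tcp_rot: [2.021, 2.405, 0.0]
wrist_force: [-1.2, 0.3, 0.7]
width: -0.002
grip_force: 0.0
```

>>> jog_arm:
  increments:
    - [[0.027,0.005,0,0,0,0,-1],[0.027,0.005,0,0,0,0,-1],[0.027,0.005,0,0,0,0,-1],[0.027,0.005,0,0,0,0,-1],[0.027,0.005,0,0,0,0,-1]]

```text
time: 13.03
tool_pos: [0.49, 0.1837, 0.2151]
tcp_rot: [2.022, 2.405, -0.0]
wrist_force: [0.6, 0.1, 0.3]
width: -0.001
grip_force: 0.0
```

>>> jog_arm:
  increments:
    - [[0.027,0.005,0,0,0,0,-1],[0.027,0.005,0,0,0,0,-1],[0.027,0.005,0,0,0,0,-1],[0.027,0.005,0,0,0,0,-1],[0.027,0.005,0,0,0,0,-1]]

```text
time: 13.45
tool_pos: [0.4901, 0.1878, 0.2151]
tcp_rot: [-2.022, -2.405, 0.0]
wrist_force: [0.4, -0.1, -0.5]
width: 0.004
grip_force: 0.0
```

>>> jog_arm:
  increments:
    - [[0.1,0.02,0,0,0,0,-1],[0.3,0.05,0,0,0,0,-1],[0.4,0.05,-0.4,0,0,0,-1],[0,0,-1,0,0,0,-1],[0,0,-1,0,0,0,-1]]

```text
time: 13.87
tool_pos: [0.4884, 0.2132, 0.2871]
tcp_rot: [-2.019, -2.404, 0.004]
wrist_force: [0.3, -0.3, 1.1]
width: 0.001
grip_force: 0.0
```

```bash
python3 hk.py 1; python3 plan.py .4445,-.1744,.30 9.9 20 1
```

```text
[0.492  0.2145 0.2956] [2.017 2.403 0.013] [2.65 0.26 3.97]
[(13.867, -0.004, 252)]
13.92 [0.492  0.2145 0.2956] [2.65 0.26 3.97] 0.0012485665731986582
[[-0.62, -0.19, -0.01, 0.0, -0.0, 0.0, 1.0], [-0.62, -0.19, -0.01, 0.0, -0.0, 0.0, 1.0], [-0.63, -0.19, -0.01, 0.0, -0.0, 0.0, 1.0], [-0.62, -0.19, -0.01, 0.01, -0.0, 0.0, 1.0], [-0.63, -0.19, -0.01, 0.0, -0.0, 0.0, 1.0]]
[[-0.62, -0.19, -0.01, 0.01, -0.0, 0.0, 1.0], [-0.63, -0.19, -0.01, 0.0, -0.0, 0.0, 1.0], [-0.62, -0.19, -0.01, 0.01, -0.0, 0.0, 1.0], [-0.63, -0.19, -0.01, 0.0, -0.0, 0.0, 1.0], [-0.62, -0.19, -0.01, 0.01, -0.0, 0.0, 1.0]]
[[-0.63, -0.19, -0.01, 0.0, -0.0, 0.0, 1.0], [-0.62, -0.19, -0.01, 0.01, -0.0, 0.0, 1.0], [-0.63, -0.19, -0.01, 0.0, -0.0, 0.0, 1.0], [-0.62, -0.19, -0.01, 0.01, -0.0, 0.0, 1.0], [-0.63, -0.19, -0.01, 0.0, -0.0, 0.0, 1.0]]
[[-0.62, -0.19, -0.01, 0.01, -0.0, 0.0, 1.0], [-0.63, -0.19, -0.01, 0.0, -0.01, 0.0, 1.0], [-0.62, -0.19, -0.01, 0.01, -0.0, 0.0, 1.0], [-0.63, -0.19, -0.01, 0.0, -0.01, 0.01, 1.0], [-0.62, -0.19, -0.0, 0.01, -0.0, 0.0, 1.0]]
end [ 0.4444 -0.1743  0.2999]
```

>>> jog_arm:
  increments:
    - [[-0.83,-0.25,0,0,0,0,-1],[-0.83,-0.25,0,0,0,0,-1],[-0.83,-0.25,0,0,0,0,-1],[-0.83,-0.25,0,0,0,0,-1],[-0.83,-0.25,0,0,0,0,-1]]

```text
time: 14.33
tool_pos: [0.4741, 0.083, 0.2883]
tcp_rot: [2.02, 2.405, 0.002]
wrist_force: [-0.1, -0.4, 0.0]
width: -0.001
grip_force: 0.0
```

>>> jog_arm:
  increments:
    - [[-0.83,-0.25,0,0,0,0,1],[-0.83,-0.25,0,0,0,0,1],[-0.83,-0.25,0,0,0,0,1],[-0.83,-0.25,0,0,0,0,1],[-0.83,-0.25,0,0,0,0,1]]

```text
time: 14.75
tool_pos: [0.4588, -0.0465, 0.2883]
tcp_rot: [2.02, 2.404, 0.002]
wrist_force: [1.0, -1.1, 0.4]
width: 0.707
grip_force: 0.0
```

>>> jog_arm:
  increments:
    - [[-0.83,-0.25,0,0,0,0,1],[-0.83,-0.25,0,0,0,0,1],[-0.83,-0.25,0,0,0,0,1],[-0.83,-0.25,0,0,0,0,1],[-0.83,-0.25,0,0,0,0,1]]

```text
time: 15.17
tool_pos: [0.4434, -0.1759, 0.2883]
tcp_rot: [2.02, 2.404, 0.001]
wrist_force: [0.4, -1.1, -0.7]
width: 1.002
grip_force: 0.0
```

```bash
cat > m2.py <<'E'
from h import *
import hk
im,W,o=hk.ang(8,(.15,.19)); print(o)
P=W[180:320,190:290].reshape(-1,3); c=np.array([.6686,.1618]); P=P[(P[:,2]>.14)&(P[:,2]<.2)]
d=.6686-P[:,0]; y=P[:,1]
# profile along the bar: y extent and top height
for r in np.arange(.04,.212,.005):
    m=(d>=r)&(d<r+.005)
    if m.sum(): print(round(r,3),m.sum(),y[m].min().round(4),y[m].max().round(4),((y[m].min()+y[m].max())/2).round(4),P[m,2].max().round(4))
E
python3 m2.py; python3 plan.py .4445,-.1744,.30 9.9 5 1
```

```text
[(15.167, -0.0, 256), (15.217, 0.002, 257), (15.267, 0.005, 255), (15.317, 0.008, 253), (15.367, 0.008, 260), (15.417, 0.008, 260), (15.467, 0.008, 258), (15.517, 0.008, 258)]
0.04 23 0.1544 0.1718 0.1631 0.1709
0.045 20 0.1555 0.1714 0.1634 0.1719
0.05 13 0.159 0.1674 0.1632 0.1672
0.055 11 0.1588 0.1677 0.1632 0.1677
0.06 12 0.1586 0.1673 0.1629 0.1696
0.065 13 0.1585 0.1671 0.1628 0.1667
0.07 11 0.1585 0.167 0.1628 0.1682
0.075 17 0.152 0.1741 0.1631 0.1779
0.08 30 0.1512 0.1744 0.1628 0.1819
0.085 29 0.1513 0.1751 0.1632 0.1814
0.09 21 0.1524 0.1729 0.1627 0.1732
0.095 14 0.1597 0.1687 0.1642 0.1674
0.1 18 0.149 0.1784 0.1637 0.1769
0.105 38 0.1484 0.178 0.1632 0.1799
0.11 31 0.1433 0.1785 0.1609 0.1842
0.115 69 0.1427 0.1837 0.1632 0.1831
0.12 14 0.159 0.1679 0.1634 0.168
0.125 11 0.1591 0.1679 0.1635 0.1683
0.13 11 0.1597 0.1681 0.1639 0.1662
0.135 14 0.1589 0.1677 0.1633 0.1673
0.14 10 0.1594 0.1673 0.1633 0.1658
0.145 13 0.1592 0.1675 0.1633 0.1664
0.15 12 0.1583 0.1669 0.1626 0.1665
0.155 10 0.159 0.1671 0.1631 0.1678
0.16 13 0.1584 0.1669 0.1626 0.1677
0.165 8 0.1606 0.1671 0.1638 0.1664
0.17 11 0.1601 0.1688 0.1644 0.1667
0.175 12 0.1599 0.1689 0.1644 0.1676
0.18 10 0.1603 0.169 0.1647 0.1683
0.185 15 0.1596 0.1684 0.164 0.1667
0.19 10 0.1592 0.1681 0.1636 0.1721
0.195 11 0.1588 0.1684 0.1636 0.1778
0.2 9 0.1605 0.1682 0.1643 0.1781
15.57 [ 0.4432 -0.1741  0.2873] [-0.12 -0.61  0.22] 1.0011559417426397
[[-0.0, 0.01, -0.08, 0.0, -0.0, 0.0, 1.0], [-0.0, 0.01, -0.09, 0.0, -0.0, 0.0, 1.0], [-0.01, 0.01, -0.08, 0.0, -0.0, 0.0, 1.0], [-0.0, 0.01, -0.09, 0.0, -0.0, 0.01, 1.0], [-0.01, 0.0, -0.08, 0.0, -0.0, 0.0, 1.0]]
end [ 0.4445 -0.1745  0.2999]
```

>>> jog_arm:
  increments:
    - [[0,0.04,0.5,0,0,0,1],[0,0,0.6,0,0,0,1],[0,0,0.7,0,0,0,1],[0,0,0.6,0,0,0,1],[0,0,0.37,0,0,0,1]]
  force: 40

```text
time: 15.98
tool_pos: [0.4433, -0.1736, 0.202]
tcp_rot: [-2.018, -2.404, 0.001]
wrist_force: [0.2, 0.4, 0.2]
width: 1.002
grip_force: 0.0
```

>>> jog_arm:
  increments:
    - [[0,0,0,0,0,0,0],[0,0,0,0,0,0,-0.4],[0,0,0,0,0,0,-0.7],[0,0,0,0,0,0,-1],[0,0,0,0,0,0,-1]]

```text
time: 16.4
tool_pos: [0.4449, -0.1754, 0.2054]
tcp_rot: [2.02, 2.403, 0.001]
wrist_force: [0.6, -0.4, -0.5]
width: 0.297
grip_force: 0.0
```

>>> jog_arm:
  increments:
    - [[0,0,0,0,0,0,-1],[0,0,0,0,0,0,-1],[0,0,0,0,0,0,-1],[0,0,0,0,0,0,-1],[0,0,0,0,0,0,-1]]

```text
time: 16.82
tool_pos: [0.4447, -0.1754, 0.205]
tcp_rot: [2.02, 2.403, 0.001]
wrist_force: [-0.3, -0.4, 5.8]
width: 0.084
grip_force: 40.2
```

Run:
```python
from h import *
s=read_state(); print({k:np.round(s[k],3) for k in('time','tool_pos','tcp_rot','wrist_force','width','grip_force')})
im,W=cloud('side'); cv2.imwrite('pics/s3.png',cv2.resize(im[130:260,210:340],(600,600)))
```

```text
{'time': np.float64(16.817), 'tool_pos': array([ 0.445, -0.175,  0.205]), 'tcp_rot': array([2.020e+00, 2.403e+00, 1.000e-03]), 'wrist_force': array([-0.277, -0.421,  5.76 ]), 'width': np.float64(0.084), 'grip_force': np.float64(40.248)}
```

View pics/s3.png

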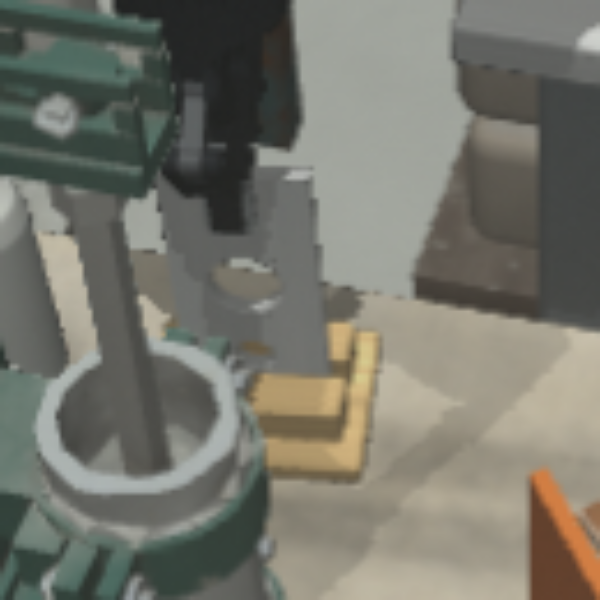

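>>> jog_arm:
  increments:
    - [[0,0,-0.3,0,0,0,-1],[0,0,-0.6,0,0,0,-1],[0,0,-0.8,0,0,0,-1],[0,0,-0.8,0,0,0,-1],[0,0,-0.6,0,0,0,-1]]

```text
time: 17.28
tool_pos: [0.4435, -0.1748, 0.298]
tcp_rot: [-2.021, -2.404, 0.0]
wrist_force: [0.2, -0.3, -2.2]
width: 0.085
grip_force: 39.6
```

```bash
python3 plan.py .415,.1635,.278 0 20 -1
```

```text
17.28 [ 0.4435 -0.1748  0.298 ] [ 0.18 -0.28 -2.25] 0.08531952623872886
[[0.56, 0.05, 0.03, -0.0, -0.0, 0.08, -1.0], [0.56, 0.05, 0.03, -0.0, -0.0, 0.08, -1.0], [0.56, 0.04, 0.03, -0.0, -0.0, 0.08, -1.0], [0.57, 0.04, 0.03, -0.0, -0.0, 0.08, -1.0], [0.57, 0.03, 0.03, -0.0, -0.0, 0.08, -1.0]]
[[0.57, 0.03, 0.03, -0.0, -0.0, 0.08, -1.0], [0.57, 0.02, 0.04, -0.0, -0.0, 0.08, -1.0], [0.56, 0.02, 0.03, -0.0, -0.0, 0.08, -1.0], [0.57, 0.01, 0.04, -0.0, -0.0, 0.08, -1.0], [0.57, 0.01, 0.03, -0.0, -0.0, 0.08, -1.0]]
[[0.56, 0.0, 0.04, -0.0, -0.0, 0.08, -1.0], [0.57, -0.0, 0.03, -0.0, -0.0, 0.09, -1.0], [0.56, -0.01, 0.04, -0.0, -0.0, 0.08, -1.0], [0.57, -0.01, 0.03, -0.0, -0.0, 0.09, -1.0], [0.56, -0.02, 0.04, -0.0, -0.0, 0.08, -1.0]]
[[0.56, -0.02, 0.03, -0.0, -0.0, 0.09, -1.0], [0.57, -0.03, 0.04, -0.0, -0.0, 0.08, -1.0], [0.56, -0.03, 0.03, -0.0, -0.0, 0.09, -1.0], [0.57, -0.04, 0.04, -0.01, -0.0, 0.08, -1.0], [0.56, -0.05, 0.03, -0.0, -0.01, 0.09, -1.0]]
end [0.415  0.1635 0.2781]
```

>>> jog_arm:
  increments:
    - [[0.56,0.05,0.03,0,0,0.08,-1],[0.56,0.05,0.03,0,0,0.08,-1],[0.56,0.04,0.03,0,0,0.08,-1],[0.57,0.04,0.03,0,0,0.08,-1],[0.57,0.03,0.03,0,0,0.08,-1]]

```text
time: 17.7
tool_pos: [0.436, -0.0895, 0.2915]
tcp_rot: [-2.071, -2.359, 0.002]
wrist_force: [0.6, 0.1, -3.0]
width: 0.085
grip_force: 39.5
```

>>> jog_arm:
  increments:
    - [[0.57,0.03,0.03,0,0,0.08,-1],[0.57,0.02,0.04,0,0,0.08,-1],[0.56,0.02,0.03,0,0,0.08,-1],[0.57,0.01,0.04,0,0,0.08,-1],[0.57,0.01,0.03,0,0,0.08,-1]]

```text
time: 18.12
tool_pos: [0.4288, -0.0047, 0.2863]
tcp_rot: [-2.12, -2.316, 0.003]
wrist_force: [0.5, -1.0, -4.0]
width: 0.086
grip_force: 39.5
```

>>> jog_arm:
  increments:
    - [[0.56,0,0.04,0,0,0.08,-1],[0.57,0,0.03,0,0,0.09,-1],[0.56,-0.01,0.04,0,0,0.08,-1],[0.57,-0.01,0.03,0,0,0.09,-1],[0.56,-0.02,0.04,0,0,0.08,-1]]

```text
time: 18.53
tool_pos: [0.4217, 0.0795, 0.2811]
tcp_rot: [-2.17, -2.269, 0.003]
wrist_force: [0.6, 0.5, -3.0]
width: 0.09
grip_force: 39.5
```

>>> jog_arm:
  increments:
    - [[0.56,-0.02,0.03,0,0,0.09,-1],[0.57,-0.03,0.04,0,0,0.08,-1],[0.56,-0.03,0.03,0,0,0.09,-1],[0.57,-0.04,0.04,0,0,0.08,-1],[0.56,-0.05,0.03,0,0,0.09,-1]]

```text
time: 18.95
tool_pos: [0.4143, 0.1637, 0.2758]
tcp_rot: [-2.221, -2.22, 0.004]
wrist_force: [-0.2, -0.4, -4.1]
width: 0.084
grip_force: 39.5
```

```bash
python3 plan.py .415,.1635,.278 0 5 -1
python3 - <<'E'
from h import *
im,W=cloud('side'); cv2.imwrite('pics/s4.png',cv2.resize(im[170:320,350:500],(600,600),interpolation=2)); np.save('s4.npy',W)
P=W[150:330,350:520].reshape(-1,3); s=read_state(); x,y,z=s['tool_pos']
m=(abs(P[:,0]-x)<.02)&(abs(P[:,1]-y)<.06)&(P[:,2]>.05)&(P[:,2]<.24); Q=P[m]; print(len(Q),np.median(Q,0).round(4))
for z0 in np.arange(.06,.24,.01):
    r=Q[(Q[:,2]>=z0)&(Q[:,2]<z0+.01)]
    if len(r): print(round(z0,3),len(r),r[:,1].min().round(4),r[:,1].max().round(4),np.median(r[:,0]).round(4))
B=P[(P[:,0]>.465)&(P[:,0]<.535)&(abs(P[:,1]-.163)<.03)&(P[:,2]>.14)&(P[:,2]<.19)]; print('bar',len(B),np.median(B,0).round(4),B.max(0).round(4),B.min(0).round(4))
E
```

```text
18.95 [0.4143 0.1637 0.2758] [-0.16 -0.4  -4.08] 0.08373376695187447
[[-0.0, 0.0, -0.01, -0.01, 0.0, -0.0, -1.0], [-0.0, 0.01, -0.02, -0.0, 0.0, -0.0, -1.0], [-0.0, 0.0, -0.01, -0.01, 0.0, -0.0, -1.0], [-0.0, 0.01, -0.02, -0.0, 0.0, -0.0, -1.0], [-0.01, 0.0, -0.01, -0.01, 0.01, -0.0, -1.0]]
end [0.4149 0.1634 0.2779]
1731 [0.4187 0.164  0.1652]
0.08 72 0.1298 0.2002 0.4185
0.09 99 0.13 0.2006 0.4189
0.1 103 0.1312 0.1997 0.4186
0.11 92 0.1301 0.2004 0.4187
0.12 105 0.1306 0.1984 0.4187
0.13 123 0.1302 0.1986 0.4184
0.14 146 0.1299 0.1991 0.4181
0.15 91 0.1304 0.1983 0.4182
0.16 64 0.1301 0.1988 0.4184
0.17 86 0.1302 0.1992 0.4185
0.18 140 0.1306 0.1992 0.4186
0.19 132 0.1303 0.1995 0.4186
0.2 107 0.1304 0.1992 0.4189
0.21 146 0.1305 0.1999 0.4199
0.22 135 0.1307 0.1999 0.4195
0.23 90 0.1315 0.199 0.4182
bar 172 [0.4981 0.1636 0.1644] [0.5349 0.1689 0.1758] [0.4661 0.1587 0.1584]
```

View pics/s4.png

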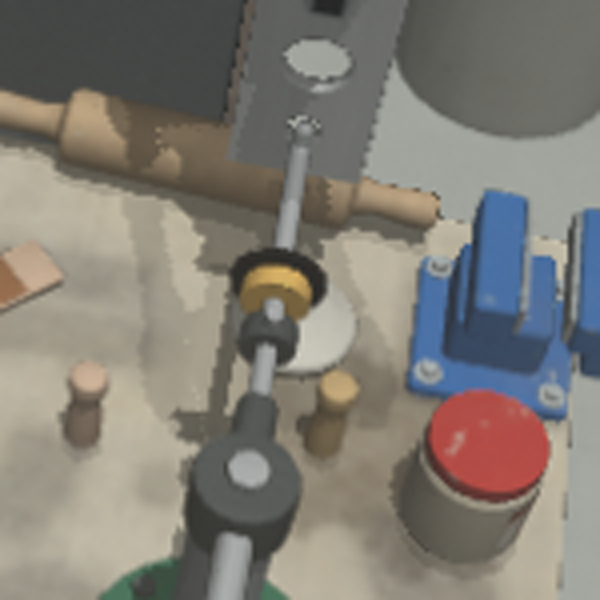

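>>> jog_arm:
  increments:
    - [[-0.05,0.1,-0.08,0,0,0,-1],[0,0.2,0,0,0,0,-1],[0,0.2,0,0,0,0,-1],[0,0.2,0,0,0,0,-1],[0,0.1,0,0,0,0,-1]]

```text
time: 19.42
tool_pos: [0.4407, 0.161, 0.2794]
tcp_rot: [2.223, 2.219, 0.0]
wrist_force: [0.6, 0.7, -2.4]
width: 0.084
grip_force: 39.5
```

>>> jog_arm:
  increments:
    - [[0,0.2,0,0,0,0,-1],[0,0.2,0,0,0,0,-1],[0,0.2,0,0,0,0,-1],[0,0.2,0,0,0,0,-1],[0,0.2,0,0,0,0,-1]]

```text
time: 19.83
tool_pos: [0.4702, 0.1617, 0.2792]
tcp_rot: [2.222, 2.221, -0.0]
wrist_force: [-0.1, -0.7, -3.3]
width: 0.087
grip_force: 39.5
```

```bash
cat > m3.py <<'E'
from h import *
import sys
s=read_state(); x,y,z=s['tool_pos']; print(round(s['time'],2),s['tool_pos'].round(4),s['wrist_force'].round(2),s['torque'].round(3),s['grip_force'].round(1))
im,W=cloud('side')
if len(sys.argv)>1: cv2.imwrite('pics/'+sys.argv[1],cv2.resize(im[170:320,350:500],(600,600),interpolation=2))
P=W[150:330,350:520].reshape(-1,3)
Q=P[(abs(P[:,0]-x-.004)<.008)&(abs(P[:,1]-.163)<.06)&(P[:,2]>.07)&(P[:,2]<.24)]
lo=Q[Q[:,2]<.14]; hi=Q[Q[:,2]>.19]
for r in(lo,hi):
    if len(r)>20: print('plate',len(r),'xmed',np.median(r[:,0]).round(4),'y',np.percentile(r[:,1],[1,99]).round(4),'z',r[:,2].min().round(4),r[:,2].max().round(4))
B=P[(P[:,0]>x+.012)&(P[:,0]<.54)&(abs(P[:,1]-.163)<.02)&(P[:,2]>.15)&(P[:,2]<.18)]
if len(B): print('bar',len(B),np.median(B,0).round(4))
# sleeve rubber/brass and hub parts: points by x above z .172
S=P[(P[:,0]>.53)&(P[:,0]<.61)&(abs(P[:,1]-.163)<.03)&(P[:,2]>.17)]
print('sleeve-ish x hist',np.histogram(S[:,0],bins=np.arange(.53,.612,.004)))
E
python3 m3.py s5.png
```

```text
Traceback (most recent call last):
  File "m3.py", line 3, in <module>
    s=read_state(); x,y,z=s['tool_pos']; print(round(s['time'],2),s['tool_pos'].round(4),s['wrist_force'].round(2),s['torque'].round(3),s['grip_force'].round(1))
                                                                                                                                        ^^^^^^^^^^^^^^^^^^^^^
AttributeError: 'float' object has no attribute 'round'
```

```bash
sed -i "s/,s\['grip_force'\].round(1)//" m3.py; python3 m3.py s5.png
```

```text
19.83 [0.4702 0.1617 0.2792] [-0.05 -0.68 -3.3 ] [0.079 0.034 0.02 ]
plate 545 xmed 0.4753 y [0.1286 0.1984] z 0.085 0.1397
plate 612 xmed 0.4748 y [0.1287 0.1972] z 0.19 0.2388
bar 126 [0.5105 0.1617 0.1633]
sleeve-ish x hist (array([70,  8,  0,  0,  0, 15, 74, 26, 22, 26,  0,  0,  1, 10, 18, 23,  2,
        0,  0,  0]), array([0.53 , 0.534, 0.538, 0.542, 0.546, 0.55 , 0.554, 0.558, 0.562,
       0.566, 0.57 , 0.574, 0.578, 0.582, 0.586, 0.59 , 0.594, 0.598,
       0.602, 0.606, 0.61 ]))
```

View pics/s5.png

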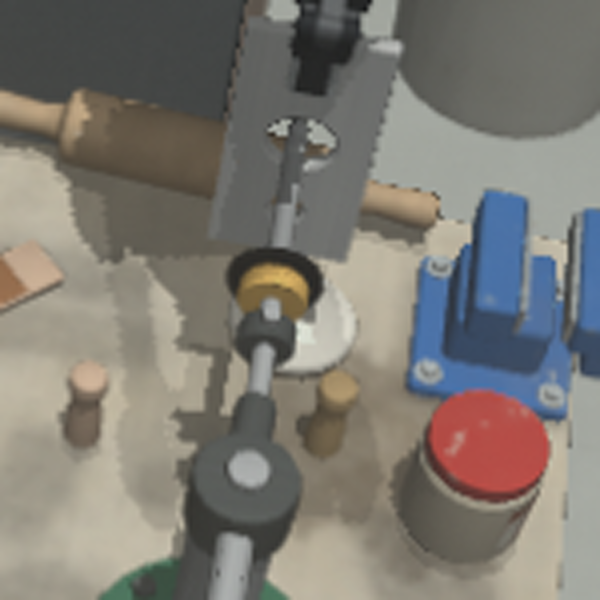

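>>> jog_arm:
  increments:
    - [[0,0.2,0,0,0,0,-1],[0,0.3,0,0,0,0,-1],[0,0.4,0.1,0,0,0,-1],[0,0.4,0.1,0,0,0,-1],[0,0.2,0.1,0,0,0,-1]]

```text
time: 20.3
tool_pos: [0.5166, 0.1617, 0.2701]
tcp_rot: [2.221, 2.22, 0.002]
wrist_force: [1.0, -0.6, -3.8]
width: 0.087
grip_force: 39.5
```

>>> jog_arm:
  increments:
    - [[0,0.2,0,0,0,0,-1],[0,0.2,0,0,0,0,-1],[0,0.15,0,0,0,0,-1],[0,0.05,0,0,0,0,-1],[0,0,0,0,0,0,-1]]

```text
time: 20.72
tool_pos: [0.5329, 0.1617, 0.2704]
tcp_rot: [2.222, 2.221, 0.0]
wrist_force: [-0.2, 0.7, -2.3]
width: 0.083
grip_force: 39.5
```

```bash
python3 m3.py
python3 - <<'E'
from h import *
F=[read_state()['wrist_force']]
for k in range(5): cloud('top'); F.append(read_state()['wrist_force'])
print(np.round(F,2), read_state()['joint_torque'].round(2))
E
```

```text
20.72 [0.5329 0.1617 0.2704] [-0.2   0.74 -2.25] [-0.007 -0.045  0.033]
plate 421 xmed 0.5383 y [0.1284 0.1986] z 0.075 0.14
plate 465 xmed 0.5378 y [0.1284 0.198 ] z 0.1902 0.2295
sleeve-ish x hist (array([ 26, 307, 228,  43,  51, 277, 165, 194, 323, 512, 345,  58,  45,
        36,  59,  72,  74,   0,   0,   0]), array([0.53 , 0.534, 0.538, 0.542, 0.546, 0.55 , 0.554, 0.558, 0.562,
       0.566, 0.57 , 0.574, 0.578, 0.582, 0.586, 0.59 , 0.594, 0.598,
       0.602, 0.606, 0.61 ]))
[[-0.27 -0.19 -4.49]
 [ 0.38  0.53 -2.88]
 [ 0.6   0.35 -2.62]
 [-0.24 -0.51 -2.78]
 [-0.48 -1.07 -2.94]
 [-0.5   0.14 -3.26]] [-2.000e-02 -4.076e+01 -3.711e+01  0.000e+00 -0.000e+00  0.000e+00]
```

>>> jog_arm:
  increments:
    - [[0,0.05,0,0,0,0,-1],[0,0.05,0,0,0,0,-1],[0,0.05,0,0,0,0,-1],[0,0.05,0,0,0,0,-1],[0,0.03,0,0,0,0,-1]]

```text
time: 21.43
tool_pos: [0.5397, 0.1617, 0.2703]
tcp_rot: [2.222, 2.221, 0.0]
wrist_force: [-0.4, -0.6, -2.4]
width: 0.086
grip_force: 39.5
```

>>> jog_arm:
  increments:
    - [[0,0.02,0,0,0,0,-1],[0,0.02,0,0,0,0,-1],[0,0.02,0,0,0,0,-1],[0,0.02,0,0,0,0,-1],[0,0.02,0,0,0,0,-1]]

```text
time: 21.85
tool_pos: [0.5424, 0.1617, 0.2703]
tcp_rot: [-2.221, -2.221, 0.0]
wrist_force: [0.6, -0.6, -2.1]
width: 0.09
grip_force: 39.5
```

>>> jog_arm:
  increments:
    - [[0,0.02,0,0,0,0,-1],[0,0.02,0,0,0,0,-1],[0,0.02,0,0,0,0,-1],[0,0.02,0,0,0,0,-1],[0,0.02,0,0,0,0,-1]]

```text
time: 22.27
tool_pos: [0.5454, 0.1617, 0.2703]
tcp_rot: [2.222, 2.221, -0.0]
wrist_force: [0.2, 0.3, -3.1]
width: 0.085
grip_force: 39.5
```

```bash
cat > f.py <<'E'
from h import *
F=[];M=[]
for k in range(6):
    s=read_state(); F.append(s['wrist_force']);M.append(s['torque']); im,d=viewer.read_camera('side')
print(round(s['time'],2),s['tool_pos'].round(4),np.mean(F,0).round(2),np.mean(M,0).round(3))
import sys
if len(sys.argv)>1: cv2.imwrite('pics/'+sys.argv[1],cv2.resize(im[190:310,365:485],(600,600),interpolation=2))
E
python3 f.py s6.png
```

```text
22.52 [0.5454 0.1617 0.2702] [ 0.19  0.05 -3.18] [ 0.006 -0.001  0.002]
```

View pics/s6.png

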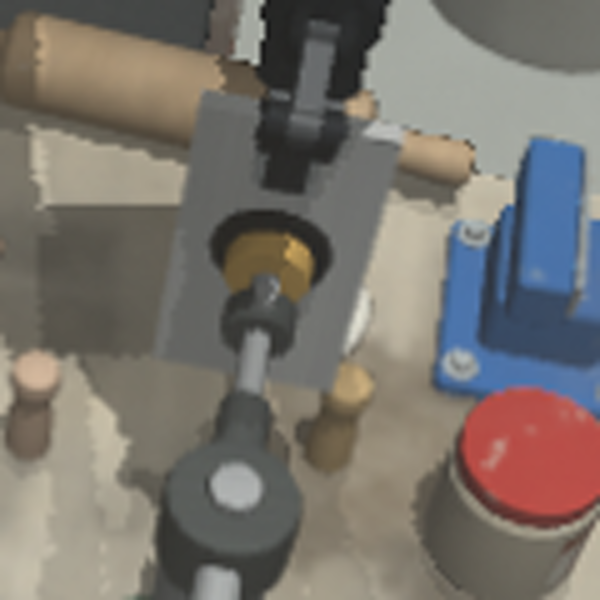

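>>> jog_arm:
  increments:
    - [[0,0.012,0,0,0,0,-1],[0,0.012,0,0,0,0,-1],[0,0.012,0,0,0,0,-1],[0,0.012,0,0,0,0,-1],[0,0.012,0,0,0,0,-1]]

```text
time: 22.98
tool_pos: [0.5469, 0.1617, 0.2703]
tcp_rot: [-2.221, -2.221, 0.001]
wrist_force: [-2.5, -0.4, -2.3]
width: 0.087
grip_force: 39.7
```

>>> jog_arm:
  increments:
    - [[0,0.012,0,0,0,0,-1],[0,0.012,0,0,0,0,-1],[0,0.012,0,0,0,0,-1],[0,0.012,0,0,0,0,-1],[0,0.012,0,0,0,0,-1]]

```text
time: 23.4
tool_pos: [0.549, 0.1617, 0.2702]
tcp_rot: [-2.221, -2.221, 0.0]
wrist_force: [-1.5, -0.4, -1.0]
width: 0.084
grip_force: 39.7
```

```bash
python3 f.py
```

```text
23.65 [0.549  0.1617 0.2703] [-1.66  0.05 -2.19] [0.017 0.374 0.036]
```

>>> jog_arm:
  increments:
    - [[0,0.012,0,0,0,0,-1],[0,0.012,0,0,0,0,-1],[0,0.012,0,0,0,0,-1],[0,0.012,0,0,0,0,-1],[0,0.012,0,0,0,0,-1]]

```text
time: 24.12
tool_pos: [0.5508, 0.1617, 0.2703]
tcp_rot: [-2.221, -2.221, 0.0]
wrist_force: [-1.8, -0.1, -2.3]
width: 0.085
grip_force: 39.6
```

>>> jog_arm:
  increments:
    - [[0,0.012,0,0,0,0,-1],[0,0.012,0,0,0,0,-1],[0,0.012,0,0,0,0,-1],[0,0.012,0,0,0,0,-1],[0,0.012,0,0,0,0,-1]]

```text
time: 24.53
tool_pos: [0.5526, 0.1617, 0.2703]
tcp_rot: [-2.222, -2.221, 0.0]
wrist_force: [-2.2, 0.7, -1.5]
width: 0.089
grip_force: 39.6
```

>>> jog_arm:
  increments:
    - [[0,0.01,0,0,0,0,-1],[0,0.01,0,0,0,0,-1],[0,0.01,0,0,0,0,-1],[0,0.01,0,0,0,0,-1],[0,0.01,0,0,0,0,-1]]

```text
time: 24.95
tool_pos: [0.5541, 0.1617, 0.2703]
tcp_rot: [-2.222, -2.221, 0.0]
wrist_force: [-1.7, 0.6, -2.8]
width: 0.087
grip_force: 39.6
```

```bash
python3 f.py; python3 m3.py
```

```text
25.2 [0.5542 0.1617 0.2703] [-1.59  0.25 -2.78] [0.025 0.336 0.025]
25.25 [0.5542 0.1617 0.2703] [-1.31  0.15 -2.43] [0.044 0.314 0.009]
plate 547 xmed 0.5594 y [0.1286 0.1985] z 0.0749 0.14
plate 467 xmed 0.5591 y [0.1284 0.1984] z 0.19 0.2296
sleeve-ish x hist (array([  0,   0,   0,   0,   2,  19,  78, 446, 102,  66, 240, 169, 198,
       346, 509, 723, 106,  39,  31,  37]), array([0.53 , 0.534, 0.538, 0.542, 0.546, 0.55 , 0.554, 0.558, 0.562,
       0.566, 0.57 , 0.574, 0.578, 0.582, 0.586, 0.59 , 0.594, 0.598,
       0.602, 0.606, 0.61 ]))
```

>>> jog_arm:
  increments:
    - [[0,0.01,0,0,0,0,-1],[0,0.01,0,0,0,0,-1],[0,0.01,0,0,0,0,-1],[0,0.01,0,0,0,0,-1],[0,0.01,0,0,0,0,-1]]

```text
time: 25.72
tool_pos: [0.5556, 0.1617, 0.2703]
tcp_rot: [-2.222, -2.221, 0.0]
wrist_force: [-1.8, -0.3, -2.4]
width: 0.091
grip_force: 39.6
```

>>> jog_arm:
  increments:
    - [[0,0.004,0,0,0,0,-1],[0,0.004,0,0,0,0,-1],[0,0.004,0,0,0,0,-1],[0,0.004,0,0,0,0,-1],[0,0.004,0,0,0,0,-1]]

```text
time: 26.13
tool_pos: [0.5562, 0.1617, 0.2703]
tcp_rot: [2.221, 2.221, -0.0]
wrist_force: [-3.0, 0.1, -3.0]
width: 0.089
grip_force: 39.6
```

```bash
python3 f.py
```

```text
26.38 [0.5562 0.1617 0.2703] [-2.06  0.24 -2.68] [0.031 0.392 0.033]
```

Now 0.45 mm steps, checking the force after each.

>>> jog_arm:
  increments:
    - [[0,0.003,0,0,0,0,-1],[0,0.003,0,0,0,0,-1],[0,0.003,0,0,0,0,-1],[0,0.003,0,0,0,0,-1],[0,0.003,0,0,0,0,-1]]

```text
time: 26.85
tool_pos: [0.5566, 0.1617, 0.2703]
tcp_rot: [-2.222, -2.221, 0.0]
wrist_force: [-2.1, 0.2, -3.5]
width: 0.089
grip_force: 39.6
```

>>> jog_arm:
  increments:
    - [[0,0.003,0,0,0,0,-1],[0,0.003,0,0,0,0,-1],[0,0.003,0,0,0,0,-1],[0,0.003,0,0,0,0,-1],[0,0.003,0,0,0,0,-1]]

```text
time: 27.27
tool_pos: [0.5571, 0.1617, 0.2703]
tcp_rot: [2.222, 2.221, -0.0]
wrist_force: [-2.8, 0.0, -2.2]
width: 0.089
grip_force: 39.6
```

```bash
python3 f.py
```

```text
27.52 [0.5571 0.1617 0.2703] [-2.14 -0.1  -2.26] [0.02  0.369 0.031]
```

>>> jog_arm:
  increments:
    - [[0,0.003,0,0,0,0,-1],[0,0.003,0,0,0,0,-1],[0,0.003,0,0,0,0,-1],[0,0.003,0,0,0,0,-1],[0,0.003,0,0,0,0,-1]]

```text
time: 27.98
tool_pos: [0.5575, 0.1617, 0.2703]
tcp_rot: [-2.221, -2.221, 0.0]
wrist_force: [-3.0, -0.2, -2.1]
width: 0.086
grip_force: 39.6
```

>>> jog_arm:
  increments:
    - [[0,0.003,0,0,0,0,-1],[0,0.003,0,0,0,0,-1],[0,0.003,0,0,0,0,-1],[0,0,0,0,0,0,-1],[0,0,0,0,0,0,-1]]

```text
time: 28.4
tool_pos: [0.5578, 0.1617, 0.2703]
tcp_rot: [2.221, 2.221, 0.0]
wrist_force: [-1.9, 0.2, -2.7]
width: 0.085
grip_force: 39.6
```

```bash
python3 f.py
```

```text
28.65 [0.5578 0.1617 0.2703] [-1.78  0.11 -2.62] [0.025 0.383 0.008]
```

>>> jog_arm:
  increments:
    - [[0,0.003,0,0,0,0,-1],[0,0.003,0,0,0,0,-1],[0,0.003,0,0,0,0,-1],[0,0,0,0,0,0,-1],[0,0,0,0,0,0,-1]]

```text
time: 29.12
tool_pos: [0.5581, 0.1617, 0.2703]
tcp_rot: [2.222, 2.221, 0.0]
wrist_force: [-1.9, -0.9, -2.5]
width: 0.085
grip_force: 39.6
```

```bash
python3 f.py
```

```text
29.37 [0.5581 0.1617 0.2703] [-1.91 -0.05 -2.47] [0.018 0.392 0.02 ]
```

>>> jog_arm:
  increments:
    - [[0,0.003,0,0,0,0,-1],[0,0.003,0,0,0,0,-1],[0,0.003,0,0,0,0,-1],[0,0,0,0,0,0,-1],[0,0,0,0,0,0,-1]]

```text
time: 29.83
tool_pos: [0.5582, 0.1617, 0.2703]
tcp_rot: [-2.221, -2.221, 0.0]
wrist_force: [-3.3, 0.4, -1.8]
width: 0.083
grip_force: 39.7
```

```bash
python3 f.py s7.png
```

```text
30.08 [0.5582 0.1617 0.2702] [-3.05  0.01 -1.66] [0.049 0.596 0.029]
```

View pics/s7.png

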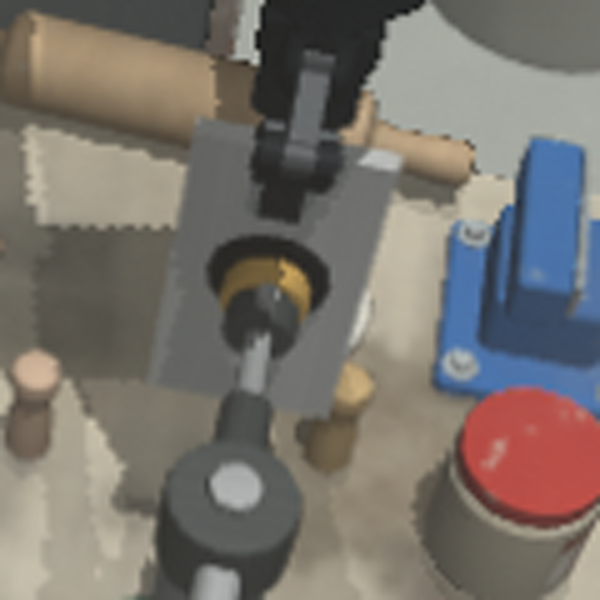

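>>> jog_arm:
  increments:
    - [[0,-0.01,0,0,0,0,-1],[0,-0.01,0,0,0,0,-1],[0,-0.01,0,0,0,0,-1],[0,-0.01,0,0,0,0,-1],[0,-0.01,0,0,0,0,-1]]

```text
time: 30.55
tool_pos: [0.5575, 0.1617, 0.2706]
tcp_rot: [2.221, 2.221, 0.002]
wrist_force: [-1.0, 0.6, -2.7]
width: 0.088
grip_force: 39.5
```

>>> jog_arm:
  increments:
    - [[0,0,0.05,0,0,0,-1],[0,0,0.05,0,0,0,-1],[0,0,0.05,0,0,0,-1],[0,0,0.04,0,0,0,-1],[0,0,0.02,0,0,0,-1]]

```text
time: 30.97
tool_pos: [0.5568, 0.1617, 0.2636]
tcp_rot: [-2.221, -2.221, 0.001]
wrist_force: [-0.1, 1.3, -3.1]
width: 0.086
grip_force: 39.5
```

>>> jog_arm:
  increments:
    - [[0,0,0.01,0,0,0,-1],[0,0,0.01,0,0,0,-1],[0,0,0.01,0,0,0,-1],[0,0,0.01,0,0,0,-1],[0,0,0,0,0,0,-1]]

```text
time: 31.38
tool_pos: [0.5569, 0.1617, 0.2628]
tcp_rot: [2.221, 2.221, -0.0]
wrist_force: [0.2, -0.6, -2.5]
width: 0.089
grip_force: 39.5
```

```bash
python3 f.py
```

```text
31.63 [0.5569 0.1617 0.2628] [-0.21  0.1  -2.48] [-0.014  0.011 -0.017]
```

>>> jog_arm:
  increments:
    - [[0,0,0.01,0,0,0,-1],[0,0,0.01,0,0,0,-1],[0,0,0.01,0,0,0,-1],[0,0,0,0,0,0,-1],[0,0,0,0,0,0,-1]]

```text
time: 32.1
tool_pos: [0.5568, 0.1617, 0.2618]
tcp_rot: [-2.221, -2.221, 0.0]
wrist_force: [-0.3, 0.5, -3.6]
width: 0.084
grip_force: 39.5
```

```bash
python3 f.py
```

```text
32.35 [0.5569 0.1617 0.2619] [-0.12  0.37 -3.05] [-0.008  0.008 -0.014]
```

>>> jog_arm:
  increments:
    - [[0,0,0.01,0,0,0,-1],[0,0,0.01,0,0,0,-1],[0,0,0,0,0,0,-1],[0,0,0,0,0,0,-1],[0,0,0,0,0,0,-1]]

```text
time: 32.82
tool_pos: [0.5569, 0.1617, 0.2613]
tcp_rot: [-2.222, -2.221, 0.0]
wrist_force: [0.3, 0.2, -3.3]
width: 0.088
grip_force: 39.5
```

```bash
python3 f.py
```

```text
33.07 [0.5569 0.1617 0.2613] [ 0.04 -0.07 -3.22] [0.    0.021 0.008]
```

>>> jog_arm:
  increments:
    - [[0,0,0.01,0,0,0,-1],[0,0,0.01,0,0,0,-1],[0,0,0,0,0,0,-1],[0,0,0,0,0,0,-1],[0,0,0,0,0,0,-1]]

```text
time: 33.53
tool_pos: [0.5569, 0.1618, 0.2609]
tcp_rot: [2.221, 2.221, 0.0]
wrist_force: [-0.1, 0.2, -1.0]
width: 0.086
grip_force: 39.8
```

```bash
python3 f.py
```

```text
33.78 [0.5569 0.1617 0.2609] [-0.52  0.05 -0.79] [-0.005  0.132  0.02 ]
```

>>> jog_arm:
  increments:
    - [[0,0,0.01,0,0,0,-1],[0,0,0.01,0,0,0,-1],[0,0,0,0,0,0,-1],[0,0,0,0,0,0,-1],[0,0,0,0,0,0,-1]]

```text
time: 34.25
tool_pos: [0.557, 0.1618, 0.2608]
tcp_rot: [2.221, 2.221, 0.001]
wrist_force: [-2.4, -0.3, 5.0]
width: 0.086
grip_force: 40.7
```

```bash
python3 f.py
```

```text
34.5 [0.557  0.1618 0.2607] [-2.27  0.15  5.4 ] [0.004 0.496 0.008]
```

>>> jog_arm:
  increments:
    - [[0,0,-0.015,0,0,0,-1],[0,0,0,0,0,0,-1],[0,0,0,0,0,0,-1],[0,0,0,0,0,0,-1],[0,0,0,0,0,0,-1]]
  force: 20

```text
time: 34.97
tool_pos: [0.557, 0.1617, 0.2607]
tcp_rot: [2.221, 2.221, 0.0]
wrist_force: [-0.9, 0.4, 5.8]
width: 0.082
grip_force: 40.6
```

```bash
python3 f.py
```

```text
35.22 [0.557  0.1617 0.2607] [-1.65  0.    4.99] [0.021 0.367 0.014]
```

>>> jog_arm:
  increments:
    - [[0,0,-0.015,0,0,0,-1],[0,0,0,0,0,0,-1],[0,0,0,0,0,0,-1],[0,0,0,0,0,0,-1],[0,0,0,0,0,0,-1]]

```text
time: 35.68
tool_pos: [0.5569, 0.1617, 0.2608]
tcp_rot: [2.221, 2.221, 0.0]
wrist_force: [-0.5, 1.0, 2.0]
width: 0.088
grip_force: 40.4
```

```bash
python3 f.py
```

```text
35.93 [0.5569 0.1617 0.2608] [-0.36 -0.01  1.88] [ 0.01   0.016 -0.002]
```

>>> jog_arm:
  increments:
    - [[0,0,0,0,0,0,-0.82],[0,0,0,0,0,0,-0.78],[0,0,0,0,0,0,-0.74],[0,0,0,0,0,0,-0.7],[0,0,0,0,0,0,-0.65]]

```text
time: 36.4
tool_pos: [0.5567, 0.1617, 0.2607]
tcp_rot: [-2.221, -2.221, 0.001]
wrist_force: [-0.5, -0.1, 0.4]
width: 0.174
grip_force: 0.0
```

>>> jog_arm:
  increments:
    - [[0,0,0,0,0,0,-0.6],[0,0,0,0,0,0,-0.55],[0,0,0,0,0,0,-0.5],[0,0,0,0,0,0,-0.45],[0,0,0,0,0,0,-0.4]]

```text
time: 36.82
tool_pos: [0.5569, 0.1617, 0.261]
tcp_rot: [2.221, 2.221, 0.0]
wrist_force: [0.8, 0.1, 0.0]
width: 0.3
grip_force: 0.0
```

```bash
python3 f.py; python3 m3.py s8.png
```

```text
37.07 [0.5569 0.1617 0.261 ] [0.32 0.1  0.01] [ 0.     0.018 -0.008]
37.12 [0.5569 0.1617 0.261 ] [ 0.31 -0.94 -0.61] [-0.01  -0.029  0.02 ]
plate 602 xmed 0.5625 y [0.1286 0.1984] z 0.0703 0.14
plate 335 xmed 0.5615 y [0.1284 0.1986] z 0.1901 0.2194
sleeve-ish x hist (array([  0,   0,   0,   3,   0,   3,  32, 179, 183,  52,  57, 177, 271,
       348, 453, 732, 504,  67,  44,  35]), array([0.53 , 0.534, 0.538, 0.542, 0.546, 0.55 , 0.554, 0.558, 0.562,
       0.566, 0.57 , 0.574, 0.578, 0.582, 0.586, 0.59 , 0.594, 0.598,
       0.602, 0.606, 0.61 ]))
```

View pics/s8.png

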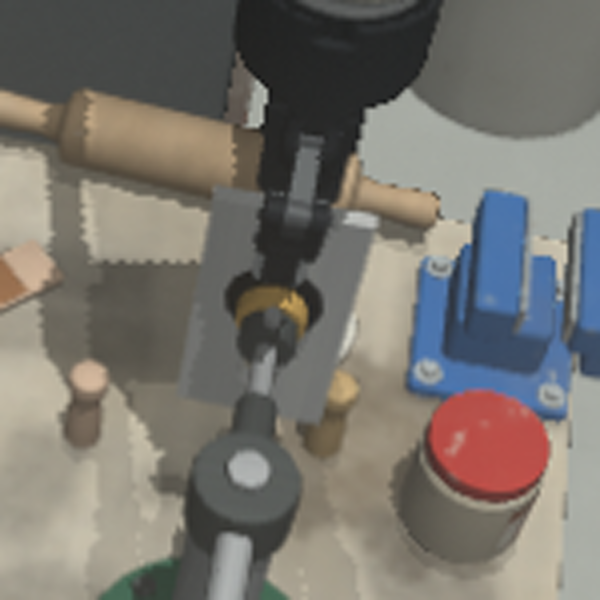

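The plate hangs on the bar and the sleeve is against its ring. The fingers are open and clear, so I retreat straight up.

>>> jog_arm:
  increments:
    - [[0,0,-0.2,0,0,0,-0.4],[0,0,-0.4,0,0,0,-0.4],[0,0,-0.5,0,0,0,-0.4],[0,0,-0.6,0,0,0,-0.4],[0,0,-0.8,0,0,0,-0.4]]

```text
time: 37.58
tool_pos: [0.5563, 0.1616, 0.3365]
tcp_rot: [-2.221, -2.221, 0.003]
wrist_force: [1.1, -0.6, 0.0]
width: 0.303
grip_force: 0.0
```

>>> jog_arm:
  increments:
    - [[0,0,-0.8,0,0,0,-0.4],[0,0,-0.6,0,0,0,-0.4],[0,0,-0.2,0,0,0,-0.4],[0,0,0,0,0,0,-0.4],[0,0,0,0,0,0,-0.4]]

```text
time: 38.0
tool_pos: [0.5568, 0.1617, 0.3842]
tcp_rot: [2.221, 2.221, 0.001]
wrist_force: [-0.3, -0.5, 0.5]
width: 0.3
grip_force: 0.0
```

```bash
python3 f.py
python3 - <<'E'
from h import *
for k in range(10):
    t=read_state()['time']; im,W=cloud('side'); P=W[150:330,350:520].reshape(-1,3)
    Q=P[(P[:,0]>.54)&(P[:,0]<.575)&(abs(P[:,1]-.163)<.05)&(P[:,2]>.06)&(P[:,2]<.225)]
    lo=Q[Q[:,2]<.13]; hi=Q[Q[:,2]>.19]
    print(round(t,2),np.median(lo[:,0]).round(4),np.median(hi[:,0]).round(4),np.percentile(lo[:,1],[1,99]).round(4),np.percentile(hi[:,1],[1,99]).round(4),Q[:,2].min().round(4),Q[:,2].max().round(4))
E
```

```text
38.25 [0.5563 0.1616 0.3822] [-0.31 -0.46  0.26] [ 0.004 -0.002 -0.017]
38.3 0.5624 0.5617 [0.1287 0.1986] [0.1289 0.1986] 0.0653 0.2218
38.35 0.5624 0.5616 [0.1287 0.1987] [0.1289 0.1984] 0.0655 0.2221
38.4 0.5622 0.5617 [0.1286 0.1986] [0.1286 0.1983] 0.0652 0.2206
38.45 0.5623 0.5616 [0.1286 0.1985] [0.1287 0.1984] 0.0659 0.2195
38.5 0.5623 0.5617 [0.1286 0.1985] [0.1287 0.1986] 0.0643 0.2207
38.55 0.5623 0.5616 [0.1286 0.1985] [0.1286 0.1986] 0.0632 0.2213
38.6 0.5624 0.5615 [0.1286 0.1985] [0.1286 0.1983] 0.0638 0.2209
38.65 0.5623 0.5615 [0.1285 0.1984] [0.1285 0.1983] 0.0648 0.2212
38.7 0.5623 0.5616 [0.1285 0.1984] [0.1285 0.1985] 0.0637 0.2208
38.75 0.5623 0.5616 [0.1285 0.1984] [0.1286 0.1985] 0.0637 0.2203
```

```bash
python3 -c "
from workcell import bot
print(bot.finish_job())"
```

```text
the job is handed in; nothing more can be done
None
```

The job is handed in: the hook was held still by touch, and the die plate now hangs quietly and upright by its large eye. The sleeve was pushed about 12 mm, until the push force rose at the shoulder (about 3 N), and the hand-in call returned no verdict.

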